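Reset the table-top gas stove, fit its knob and hold it pressed

ROBOT

A 6-joint arm with a two-finger parallel gripper is mounted at the origin on a cart in front of the work surface, level with it; the furniture and walls round the work are solid. World frame = base frame: x ahead of the robot, y to its left, z up, the work surface at z = 0. Lengths are in m, angles in degrees, forces in N, time in s.
With the tool pointing down it reaches from about 0.35 to 0.875 m from the base axis. Payload 4.2 kg.
Tool frame: the origin (TCP) lies midway between the tips of the shut fingers; the grasp point (between the pads) lies 19 mm behind it; z points along the fingers, y is the direction in which the jaws open and shut (so a half turn about z gives the same grasp; the last joint's range is limited). The gripper opens to 87 mm and grips with 3 to 60 N. Pads are 19 mm wide; open, the fingers measure 117 mm over their backs; the gripper's body (75 mm by 190 mm) begins 51 mm behind the grasp point.
Start: joints at [-54.11, 22.042, 0.453, 0, -68.411, -14.817], TCP at [0.225, -0.583, 0.223] pointing down, gripper open.
Joint ranges: [-179.83, 179.83], [-69.29, 118.12], [-61.27, 80.66], [-181.25, 117.63], [-171.15, -9.14], [-177.46, 177.46]. Speed limits (degrees/s): [159.86, 159.86, 180, 180, 180, 180].

INTERFACE

Orientations are given as a 3x3 rotation matrix whose columns are the frame's x, y, z axes.
In Python, from station import sense, capture, calibration, finish_job gives the robot as it stands.
- The arm moves only by the tool carry_out, never from a script. Its argument "commands" is one flat list of numbers, 6 for each row, row after row: the shift along the tool's x, y, z in mm, then the turn, a rotation vector about the tool's x, y, z in rad. A call has 1 to 5 rows; each row shifts and turns the pose as measured when the row begins, along the tool's axes as they then stand; what a row does not reach is not made up. A row lasts 1/8 s, in which the tool goes at most 62.5 mm and 10.7 degrees, less where a joint would pass 70% of its speed; a pose out of reach is approached as far as the arm can. A call is refused whole if a number of a shift passes 62.5 or a number of a turn 0.188, either way. A call with a gripper value outside its range is refused whole. "grip" is the finger opening in mm, from 0 to 87, set as the call begins (left out, the last holds). The fingers move at their own pace and stop on an object; the grip force is fixed at half the most. Time passes only in rows, so rows that do not move let the fingers close. It gives the time, the measured TCP pose, the force and the opening at its end, in the units of the state.
- sense(): the state, without advancing time (a new reading comes with each control period).
- capture(name): name is "scene" or "top" or "wrist"; returns the picture (400x640x3 uint8, red, green, blue); there is no depth.
- calibration(name): a dict with "fx", "fy", "cx", "cy" (pixels), "dist" ([k1, k2, p1, p2, k3] as OpenCV has them; the pictures are not rectified), "rvec" (rotation vector, rad) and "tvec" (3), from world to camera coordinates, as OpenCV has them. Camera axes: x right, y down, z forward; pixel columns grow to the right and rows downward; lengths in m; the calibration is good to about 2 mm. A picture is of the moment at which its call begins: read the wrist's pose just before it. calibration takes no time and is no camera call; for the wrist camera it gives the pose at the moment of the call.
- finish_job(): hands the job in, once; it reports no verdict.
The state is a dict: "time_s": time; "joints": joint angles; "joint_velocities": joint speeds; "effort": joint torques, N m; "tcp_pos": TCP position; "ee_rot": TCP orientation; "wrist_force": force on the tool from outside, world axes, zero at the start; "moment": the same for the moment, N m; "gripper_width": opening from 0.0 (shut) to 1.0 (fully open).
Only numpy, scipy, OpenCV 4.12 (cv2) and the standard library are available. Lean on these libraries where they do the work, as an engineer would, in place of code of your own. Each camera call takes 0.05 s, during which the arm holds its last target.

TASK

Get the table-top gas stove ready to light. First pull its sprung reset lever towards the stove's front through its whole stroke and ease it slowly back to rest without letting it snap; then pick up the loose knob, turn it so that its flat-sided bore matches the D-shaped stem, push it fully onto the stem, and keep it pressed most of the way down or further against the stem's spring. Finish while still pressing the knob with the gripper's fingers (do not let go), and leave the glass, the salt shaker and the lemon where they stand.

Things in the scene. Friction and masses are not known exactly. Their poses are not given: they have to be found in the camera images.
- stove: Fixed steel table-top gas stove, 320 mm deep (its x), 280 mm wide (its y), top plate 70 mm above the worktop; pan support at the rear, up to 107 mm high. Origin: centre of its underside. -x points to its front (to the robot at yaw 0), z up. In its frame the valve stem stands at x -115, y -60 mm (front, right), the lever's pivot at x -90, y +95, z 80 mm (front, left).
- reset_lever (a joint): Sprung lever, rad: 0 at rest (leaning 0.5 rad to the stove's rear), 1.0 at the end of its stroke (leaning 0.5 rad to the front). It takes about 1 N (rest) to 7 N (full stroke) at the grip. Let go at full stroke it snaps back at several rad/s, which is too fast (limit 2.2); 0.05 to 0.1 m/s at the grip is slow enough. Within 0.1 rad of rest it may be released.
- lever_grip (a point): Centre of the lever's black crossbar grip, 85 mm from the pivot: a cylinder 18 mm in diameter, 36 mm long along the stove's y, about 155 mm above the worktop at rest. It turns freely on the lever, so it can be pinched on its two flat ends from above while the lever swings in the stove's x-z plane. A 9 mm rod runs from its middle to the pivot.
- lever_hinge (a point): Pivot of the lever: it turns about the stove's y axis through this point; 80 mm above the worktop.
- valve_stem (a joint): How far the valve stem is pressed down, m: 0 free, 0.007 at its stop. Its spring asks 3 N to start and 8.3 N at the stop.
- stem_tip (a point): Centre of the upper end of the upright steel D-shaped stem, 95 mm above the worktop when free (25 mm above the top plate). The stem is 14 mm in diameter with one flat 2 mm from its axis, facing the stove's front (-x of the stove). Its top 4 mm taper to about 10 mm diameter. The axes of this point are those of the stove.
- knob: Loose black knob standing upright, right of the stove, 42 mm tall, about 60 g. Round skirt 44 mm in diameter, 18 mm high; on it a bar grip 13 mm thick (its y), 44 mm long (its x), with a pointed nose over the skirt's edge at -x. D-shaped bore from below, 15.6 mm in diameter, 15 mm deep, its flat 2.8 mm from the axis on the nose side. Origin: centre of its underside, on the bore's axis; z up.
- knob_seat (a point): Centre of the bore's end face, on the knob's axis, 15 mm above its underside; it meets the stem's tip when the knob is fully on. The underside is then 10 mm above the top plate, 3 mm with the stem at its stop. The knob fits only with its nose to the stove's front, its axes parallel to the stove's within about 0.1 rad.
- knob_nose (a point): Tip of the knob's nose, 31 mm from its axis, 30 mm above its underside.
- steel_glass: Bystander: steel glass, 72 mm wide, 95 mm tall, standing right of the stove. Origin: centre of its underside.
- salt_shaker: Bystander: salt shaker, 44 mm wide, 90 mm tall, standing right of the stove. Origin: centre of its underside.
- lemon: Bystander: lemon, 72 x 57 x 58 mm, lying right of the stove. Origin: centre of its underside.
Mind the look-alikes: they are no part of the job. There is more than one size of the knob; the one meant has the size given above.

How it is judged:
By the outcome, as a careful person would: the job done as asked, in the order asked, and still so for the second after the job is handed in, while the arm keeps its last pose, push and grip.
It also fails if it takes over 58 s, if anything falls off the work surface, if the arm or the gripper's body presses on something with over 40 N, if the wrist force passes 120 N, or if a joint passes its speed limit or range.

## Working session

There is one attempt and no reset: what is moved stays moved. The work goes in short steps, Python scripts to look and compute and a tool call to move; the robot and the scene stay as the last step left them, time stands still between calls to the robot, and variables do not carry over. Pictures are saved under pics/ and viewed, and the job is handed in when it is done.

Besides the shell and the picture viewer there is one more tool, called after "Call:" as name(argument=value, ...) on one line, values as JSON. carry_out: Moves the arm, as the interface text tells. Its arguments: {"type":"object","properties":{"commands":{"type":"array"},"grip":{"type":"number"}},"required":["commands"]}

```bash
mkdir -p pics; ls
python3 - <<'E'
from station import *
import cv2
print(sense())
for n in ["scene","top","wrist"]:
    c=calibration(n); print(n,c)
    im=capture(n); cv2.imwrite(f"pics/{n}0.png",im[:,:,::-1])
E
```

```text
pics
{'time_s': 0.0, 'joints': array([-5.41099880e+01,  2.20898835e+01,  3.79346902e-01, -3.10937599e-02,
       -6.84114299e+01, -1.48188061e+01]), 'joint_velocities': array([-0.03907239,  0.11586616,  0.06275958, -0.01395306, -0.01900585,
        0.04545304]), 'effort': array([ 8.61834051e-04, -3.90662134e+01,  1.87408715e+01,  4.21999991e+00,
        1.09539740e-02, -1.95947723e-04]), 'tcp_pos': array([ 0.224532  , -0.58261754,  0.22146045]), 'ee_rot': array([[-9.33206273e-01, -3.59340155e-01, -8.39075837e-04],
       [-3.59341130e-01,  9.33204088e-01,  2.02034805e-03],
       [ 5.70368191e-05,  2.18691593e-03, -9.99997607e-01]]), 'wrist_force': array([ 0.24734428, -0.12628156,  0.09283158]), 'moment': array([ 0.06709552,  0.00558843, -0.00344042]), 'gripper_width': 1.000311657470227}
scene {'fx': 406.2239945477569, 'fy': 406.2239945477569, 'cx': 325.4235402643424, 'cy': 197.60774688228048, 'dist': array([-0.01340668,  0.        ,  0.        ,  0.        ,  0.        ]), 'rvec': array([ 0.64998622, -2.63018324,  1.19335874]), 'tvec': array([0.49766953, 0.2645176 , 0.88833264])}
top {'fx': 377.38265724738176, 'fy': 377.38265724738176, 'cx': 315.01938312779015, 'cy': 201.96068770785493, 'dist': array([-0.08988325,  0.        ,  0.        ,  0.        ,  0.        ]), 'rvec': array([ 2.10786776, -2.13074125,  0.21997015]), 'tvec': array([-0.01671916,  0.57703209,  1.03043519])}
wrist {'fx': 283.0443433159672, 'fy': 283.0443433159672, 'cx': 321.14908219446, 'cy': 196.22062419787986, 'dist': array([-0.03163267,  0.        ,  0.        ,  0.        ,  0.        ]), 'rvec': array([-1.67654207, -2.44237867, -0.350037  ]), 'tvec': array([ 0.62413069, -0.03460589,  0.39149132])}
```

View pics/scene0.png

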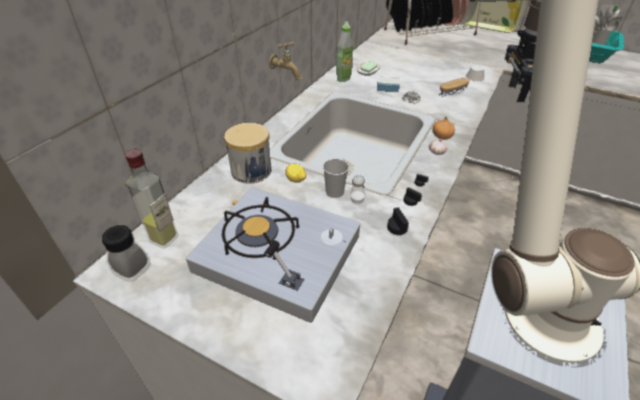

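View pics/top0.png

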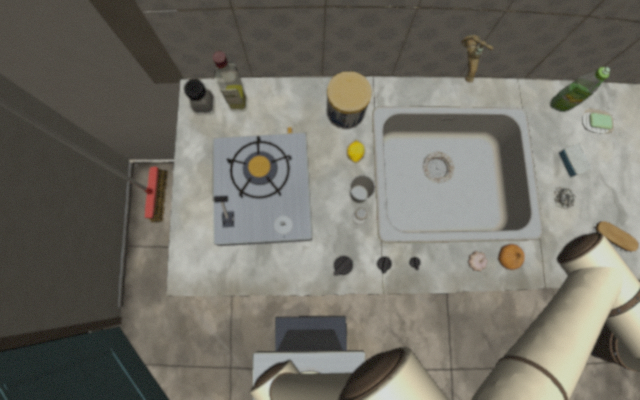

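View pics/wrist0.png

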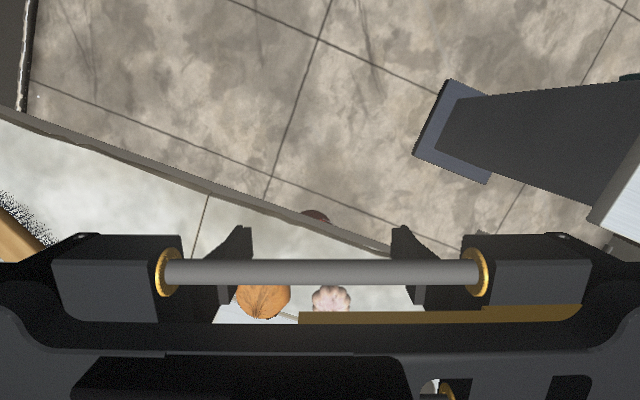

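The scene and top views show the stove (top view about 215–312, 133–244), three knobs at about (343,265), (384,264) and (415,263), and the lever at (222,200–225). I'll enlarge these areas and measure.

```bash
cat > h.py <<'E'
import cv2, numpy as np
from station import *
def KD(c): return np.array([[c['fx'],0,c['cx']],[0,c['fy'],c['cy']],[0,0,1.]]),np.array(c['dist'])
def ray(c,uv):
    K,D=KD(c); R=cv2.Rodrigues(np.array(c['rvec']))[0]; t=np.array(c['tvec'])
    p=cv2.undistortPoints(np.array([[uv]],float),K,D)[0,0]
    d=R.T@np.array([p[0],p[1],1]); return -R.T@t, d/np.linalg.norm(d)
def onz(c,uv,z):
    o,d=ray(c,uv); return o+d*(z-o[2])/d[2]
def proj(c,P):
    K,D=KD(c); return cv2.projectPoints(np.array(P,float).reshape(-1,3),np.array(c['rvec']),np.array(c['tvec']),K,D)[0][:,0]
def tri(rs):
    A=np.zeros((3,3));b=np.zeros(3)
    for o,d in rs:
        M=np.eye(3)-np.outer(d,d);A+=M;b+=M@o
    p=np.linalg.solve(A,b); return p,[np.linalg.norm((np.eye(3)-np.outer(d,d))@(p-o)) for o,d in rs]
def crop(im,x0,y0,x1,y1,s,fn):
    cv2.imwrite(fn,cv2.resize(im[y0:y1,x0:x1],None,fx=s,fy=s,interpolation=cv2.INTER_CUBIC))
E
python3 - <<'E'
from h import *
t=cv2.imread('pics/top0.png');s=cv2.imread('pics/scene0.png')
crop(t,200,120,330,260,4,'pics/t_st.png')
crop(t,320,240,430,290,7,'pics/t_kn.png')
crop(s,180,180,370,320,4,'pics/s_st.png')
crop(s,320,160,440,240,6,'pics/s_kn.png')
c=calibration('top')
# dark masks knobs
g=t.max(2); m=((g<70)*255).astype(np.uint8); m[:240]=0;m[290:]=0;m[:,:325]=0;m[:,430:]=0
n,l,st,ce=cv2.connectedComponentsWithStats(m)
for i in range(1,n):
    if st[i,4]>20: print(st[i],ce[i],onz(c,ce[i],0.02))
for uv in [(215,137),(305,133),(312,239),(216,244)]: print(uv,onz(c,uv,.07))
E
```

```text
[335 257  17  17 247] [342.71255061 265.13765182] [ 0.39687188 -0.10138826  0.02      ]
[378 258  13  15 133] [383.98496241 263.80451128] [ 0.39890615 -0.22178341  0.02      ]
[410 258   9  11  71] [414.38028169 262.33802817] [ 0.40156004 -0.31150734  0.02      ]
(215, 137) [0.77477197 0.27273523 0.07      ]
(305, 133) [0.78364769 0.00453191 0.07      ]
(312, 239) [ 0.46872237 -0.01319644  0.07      ]
(216, 244) [0.45691758 0.2562092  0.07      ]
```

View pics/t_st.png

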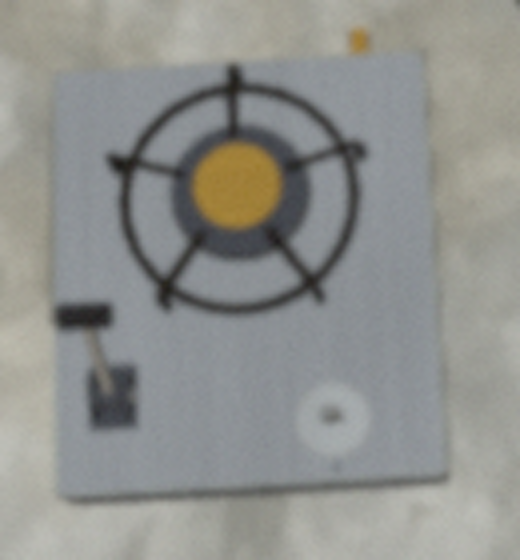

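View pics/t_kn.png

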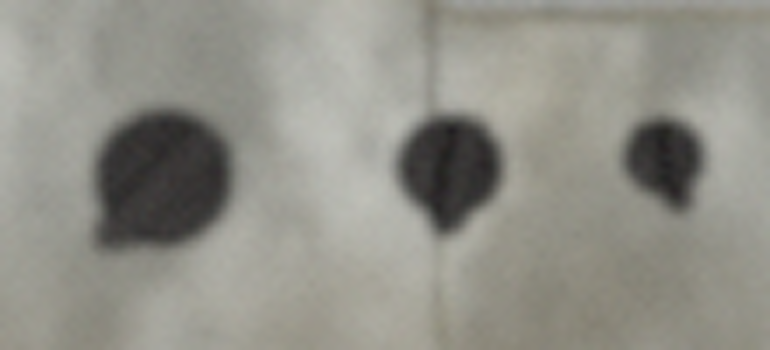

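View pics/s_st.png

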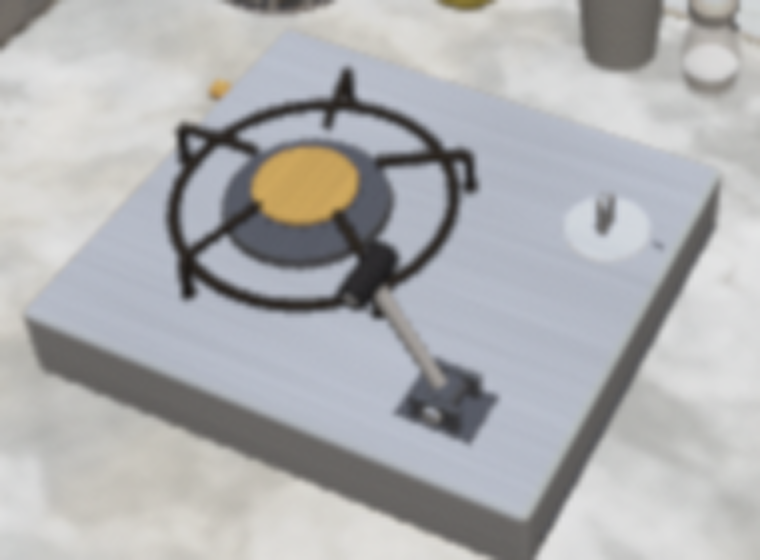

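View pics/s_kn.png

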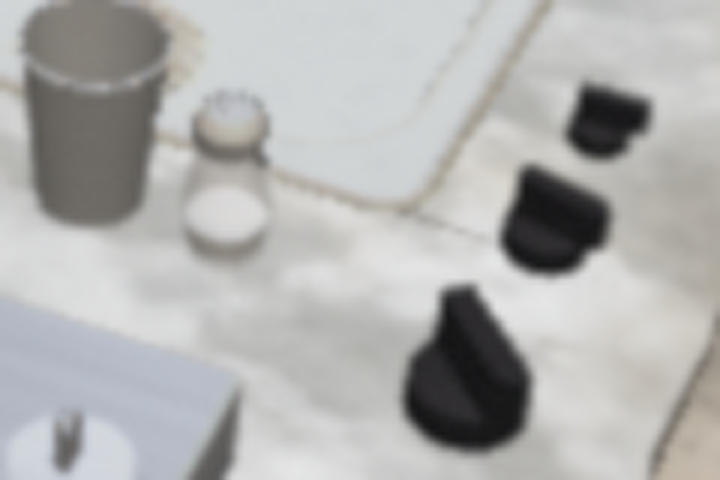

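The middle knob's skirt measures about 42 mm (the others about 54 and 31), so it is the right one. Now I'll fit the stove pose, the knob and the grip.

Run:
```python
from h import *
t=cv2.imread('pics/top0.png').astype(int);c=calibration('top')
# plate: bluish: B-R
d=t[:,:,0]-t[:,:,2]; m=((d>4)&(t.max(2)>110)).astype(np.uint8)*255
m[:,:205]=0;m[:,325:]=0;m[:120]=0;m[260:]=0
m=cv2.morphologyEx(m,cv2.MORPH_OPEN,np.ones((3,3)))
cs,_=cv2.findContours(m,0,1);k=max(cs,key=cv2.contourArea);k=cv2.convexHull(k)[:,0]
cv2.imwrite('pics/m.png',m)
P=np.array([onz(c,p,.07)[:2] for p in k.astype(float)])
r=cv2.minAreaRect((P*1000).astype(np.float32)); print(r, cv2.boxPoints(r))
for uv in [(283,224.3),(283.0,223.5)]: print('stem',onz(c,uv,.095))
cx=np.array(r[0])/1000
for yaw in (2.5,3,3.5):
  a=np.deg2rad(yaw);R=np.array([[np.cos(a),-np.sin(a)],[np.sin(a),np.cos(a)]])
  print(yaw,'stem',cx+R@[-.115,-.06],'piv',cx+R@[-.09,.095],'grip',cx+R@[-.04925,.095])
print('grip top', onz(c,(200+84/4,120+315/4),.163))
cs_=calibration('scene')
p,e=tri([ray(cs_,(180+371/4,180+274/4)),ray(c,(200+84/4,120+316/4))]);print('griptri',p,e)
p,e=tri([ray(cs_,(180+606/4,180+197/4)),ray(c,(200+331/4,120+415/4))]);print('stemtri',p,e)
w=calibration('wrist');s=sense()
o=ray(w,(320,200));R=s['ee_rot'];print('cam in tool',R.T@(o[0]-s['tcp_pos']),R.T@o[1])
print('cam x in tool',R.T@cv2.Rodrigues(w['rvec'])[0][0])
```

```text
((620.7149658203125, 133.2737579345703), (311.5871276855469, 270.2879638671875), 2.8402132987976074) [[458.41632  260.532   ]
 [471.80927   -9.423901]
 [783.0136     6.015503]
 [769.62067  275.9714  ]]
stem [0.50748266 0.06618519 0.095     ]
stem [0.50970491 0.06619542 0.095     ]
2.5 stem [0.50844158 0.06831464] piv [0.52665678 0.22425759] grip [0.567368   0.22603508]
3 stem [0.50901273 0.06733735] piv [0.52586639 0.22343333] grip [0.56656055 0.22556602]
3.5 stem [0.50959238 0.06636509] piv [0.52508322 0.2226022 ] grip [0.56575722 0.22508992]
grip top [0.56660588 0.22369672 0.163     ]
griptri [0.56755072 0.22603296 0.15243453] [np.float64(0.0006628527539175526), np.float64(0.0006628527539175488)]
stemtri [0.51024829 0.06735514 0.09179615] [np.float64(0.0007910799942213936), np.float64(0.0007910799942211688)]
cam in tool [ 7.62286502e-02 -6.15554473e-05 -1.62835042e-01] [-0.29255281 -0.00407481  0.95624069]
cam x in tool [3.34171771e-04 9.99999937e-01 1.18397397e-04]
```

View pics/m.png

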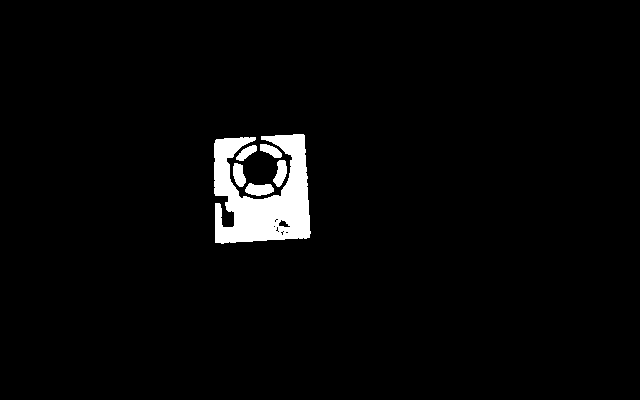

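Pose estimate: stem (0.509, 0.067), yaw about 2.9°, lever grip (0.567, 0.2255). I'll stop past the knob on the way, to look at it with the wrist camera.

Call:
carry_out(commands=[-49, 36, 0, 0, 0, 0, -49, 36, 0, 0, 0, 0, -49, 36, 0, 0, 0, 0, -49, 36, 0, 0, 0, 0.16, -54, 28, 0, 0, 0, 0.15], grip=60)

```text
time_s: 0.78
tcp_pos: [0.4036, -0.3371, 0.2195]
ee_rot: [[-0.999, -0.045, -0.003], [-0.045, 0.999, 0.004], [0.003, 0.004, -1.0]]
wrist_force: [0.0, -0.4, -0.4]
gripper_width: 0.699
```

```bash
cat >> h.py <<'E'
def yawof(R): return np.rad2deg(np.arctan2(-R[0,1],R[1,1]))  # tool y heading relative to world y
def to(target,yaw,n=None,s=None):
    "remaining shift in tool axes mm, yaw turn about tool z (z down), tilt"
    s=s or sense();R=s['ee_rot']
    d=R.T@(np.array(target)-s['tcp_pos'])*1000
    a=np.deg2rad(yaw);T=np.array([[-np.cos(a),-np.sin(a),0],[-np.sin(a),np.cos(a),0],[0,0,-1]])
    rv=cv2.Rodrigues(R.T@T)[0].ravel()
    print('tcp',s['tcp_pos'].round(4),'yaw',yawof(R).round(2),'F',s['wrist_force'].round(2),'g',round(s['gripper_width']*87,1),'t',s['time_s'],'-> shift',d.round(1),'turn',rv.round(3))
E
python3 -c "
from h import *
to((.455,-.225,.20),2.9)"
```

```text
tcp [ 0.4036 -0.3371  0.2195] yaw 2.58 F [ 0.04 -0.41 -0.42] g 60.8 t 0.775 -> shift [-56.5 109.6  19.8] turn [ 0.004 -0.003 -0.006]
```

Call:
carry_out(commands=[-28, 54, 10, 0.004, -0.003, -0.006, -28, 54, 10, 0, 0, 0, -5, 10, 2, 0, 0, 0])

```text
time_s: 1.15
tcp_pos: [0.4617, -0.2123, 0.1972]
ee_rot: [[-0.999, -0.054, 0.002], [-0.054, 0.999, -0.001], [-0.002, -0.001, -1.0]]
wrist_force: [0.0, 0.8, 0.4]
gripper_width: 0.689
```

Run:
```python
from h import *
to((.455,-.225,.20),2.9)
c=calibration('wrist');im=capture('wrist')[:,:,::-1];cv2.imwrite('pics/w1.png',im)
print(proj(c,[(.399,-.222,.02)]))
```

```text
tcp [ 0.4617 -0.2123  0.1972] yaw 3.12 F [0.01 0.8  0.4 ] g 59.9 t 1.15 -> shift [  7.4 -12.3  -2.8] turn [-0.001  0.002  0.004]
[[315.78389735 125.27778344]]
```

View pics/w1.png

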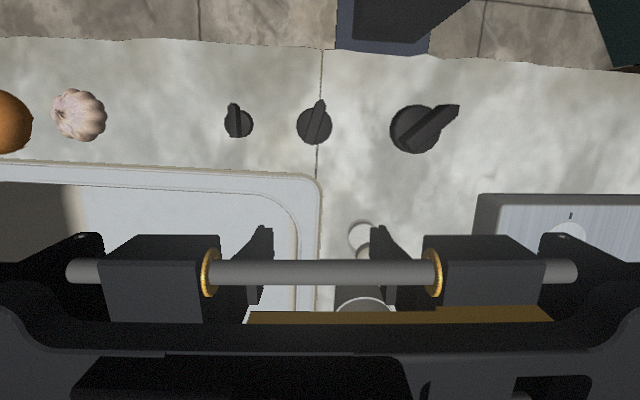

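The wrist picture shows the knob at (314,126) with its nose at (321,100). The stove and the shaker are at lower right. I'll measure the knob's diameter and heading.

Run:
```python
from h import *
c=calibration('wrist')
im=cv2.imread('pics/w1.png');g=im.max(2)
for (x0,x1) in [(215,262),(290,340),(380,465)]:
    m=np.zeros_like(g);m[90:160,x0:x1]=(g[90:160,x0:x1]<85)*255
    cs,_=cv2.findContours(m,0,1);k=max(cs,key=cv2.contourArea)[:,0].astype(float)
    P=np.array([onz(c,p,.009)[:2] for p in k]); w=np.ptp(P,0)
    # skirt circle: far (+x) half points
    print(x0,'size',w.round(4),'maxx',P[:,0].max().round(4),'yrange',P[:,1].min().round(4),P[:,1].max().round(4))
crop(im,280,85,350,155,10,'pics/w1c.png')
```

```text
215 size [0.0397 0.0341] maxx 0.4184 yrange -0.3323 -0.2982
290 size [0.0532 0.0413] maxx 0.4221 yrange -0.2453 -0.2039
380 size [0.0608 0.0799] maxx 0.4262 yrange -0.1329 -0.053
```

View pics/w1c.png

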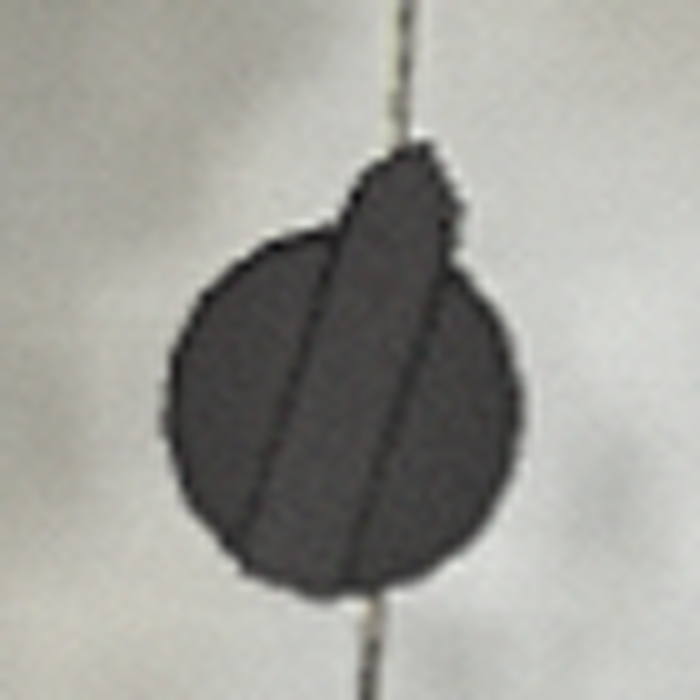

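Run:
```python
from h import *
# use saved wrist calib same pose
c=calibration('wrist')
f=lambda u,v,z:onz(c,(280+u/10-.45,85+v/10-.45),z)
print('skirt ctr',f(345,413,.018), 'r',np.linalg.norm(f(168,413,.018)-f(522,413,.018))/2)
for z in(.030,.042):
  n=f(425,145,z);print('nose',n)
for a,b in [((250,530),(330,250)),((345,575),(437,270))]:
  d=f(*b,.042)-f(*a,.042);print('edge yaw',np.rad2deg(np.arctan2(-d[1],-d[0])), f(*a,.042),f(*b,.042))
t=calibration('top'); print('top ctr',onz(t,(320+450/7,240+163/7),.018), 'nose', onz(t,(320+443/7,240+233/7),.03))
```

```text
skirt ctr [ 0.39985821 -0.22429912  0.018     ] r 0.02080703665851436
nose [ 0.36995064 -0.21655375  0.03      ]
nose [ 0.37051041 -0.21655327  0.042     ]
edge yaw -13.896157080146647 [ 0.41198416 -0.23364061  0.042     ] [ 0.38182184 -0.22617834  0.042     ]
edge yaw -14.2077512849837 [ 0.41633452 -0.22292673  0.042     ] [ 0.38327427 -0.21455644  0.042     ]
top ctr [ 0.40046064 -0.22310552  0.018     ] nose [ 0.37158874 -0.21675168  0.03      ]
```

The knob is at (0.400, −0.224) with yaw −14°. Next I move beyond the lever grip to view it.

Call:
carry_out(commands=[-22, 57, -6, 0, 0, 0, -22, 57, -6, 0, 0, 0, -22, 57, -6, 0, 0, 0, -22, 57, -6, 0, 0, 0, -22, 57, -6, 0, 0, 0])

```text
time_s: 1.82
tcp_pos: [0.5586, 0.0749, 0.2281]
ee_rot: [[-0.999, -0.039, 0.001], [-0.039, 0.999, -0.002], [-0.001, -0.002, -1.0]]
wrist_force: [1.1, -0.9, -0.4]
gripper_width: 0.689
```

```bash
python3 -c "
from h import *
to((.62,.225,.24),2.9)"
```

```text
tcp [0.5586 0.0749 0.2281] yaw 2.22 F [ 1.08 -0.88 -0.41] g 59.9 t 1.825 -> shift [-67.2 147.6 -12.1] turn [-0.002  0.001 -0.012]
```

Call:
carry_out(commands=[-22, 48, -4, 0, 0, -0.012, -22, 48, -4, 0, 0, 0, -22, 48, -4, 0, 0, 0, 0, 0, 0, 0, 0, 0])

```text
time_s: 2.33
tcp_pos: [0.622, 0.2243, 0.2399]
ee_rot: [[-0.999, -0.049, 0.002], [-0.049, 0.999, -0.003], [-0.002, -0.003, -1.0]]
wrist_force: [0.2, -0.6, -0.3]
gripper_width: 0.689
```

Run:
```python
from h import *
to((.62,.225,.24),2.9)
c=calibration('wrist');im=capture('wrist')[:,:,::-1];cv2.imwrite('pics/w2.png',im)
print(proj(c,[(.5665,.2255,.1546),(.509,.067,.095),(.526,.2235,.08)]))
import json;json.dump({k:np.array(v).tolist() for k,v in c.items()},open('w2.json','w'))
```

```text
tcp [0.622  0.2243 0.2399] yaw 2.78 F [ 0.22 -0.6  -0.34] g 59.9 t 2.325 -> shift [ 2.   0.8 -0.1] turn [-0.003  0.002 -0.002]
[[325.90340262 138.7983973 ]
 [172.35908901  69.31530293]
 [325.13034679  94.74895875]]
```

View pics/w2.png

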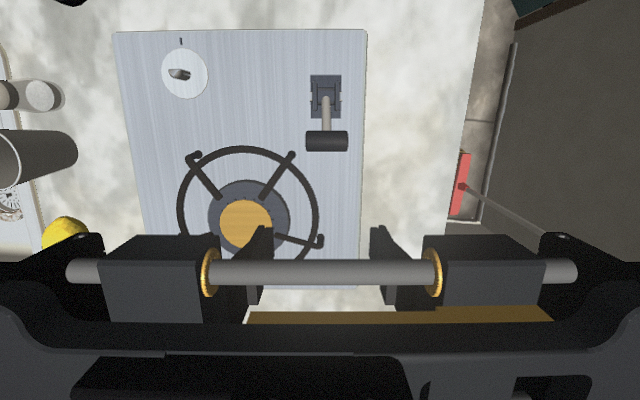

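The lever grip shows at (326,140), close to the predicted (326,139). The stem is near (178,73), somewhat off the prediction, so I'll refine it along with the stove's front edge.

Run:
```python
from h import *
import json
c=json.load(open('w2.json'));im=cv2.imread('pics/w2.png')
crop(im,150,30,220,105,9,'pics/w2c.png')
crop(im,290,60,370,160,6,'pics/w2d.png')
a=onz(c,(113,31.5),.07);b=onz(c,(367,30.5),.07);d=b-a
print(a,b,np.linalg.norm(d),np.rad2deg(np.arctan2(-d[0],d[1])))
g=im.max(2);m=((g[:160,295:360]<70)*255).astype(np.uint8);m[:128]=0
n,l,st,ce=cv2.connectedComponentsWithStats(m);i=1+np.argmax(st[1:,4]);print(st[i],ce[i]+[295,0],onz(c,ce[i]+[295,0],.157))
```

```text
[ 0.46983426 -0.00765236  0.07      ] [0.45861622 0.26433465 0.07      ] 0.27221825176644077 2.361811945815488
[ 11 131  42  20 593] [325.22596965 140.0623946 ] [0.56739074 0.22493517 0.157     ]
```

View pics/w2c.png

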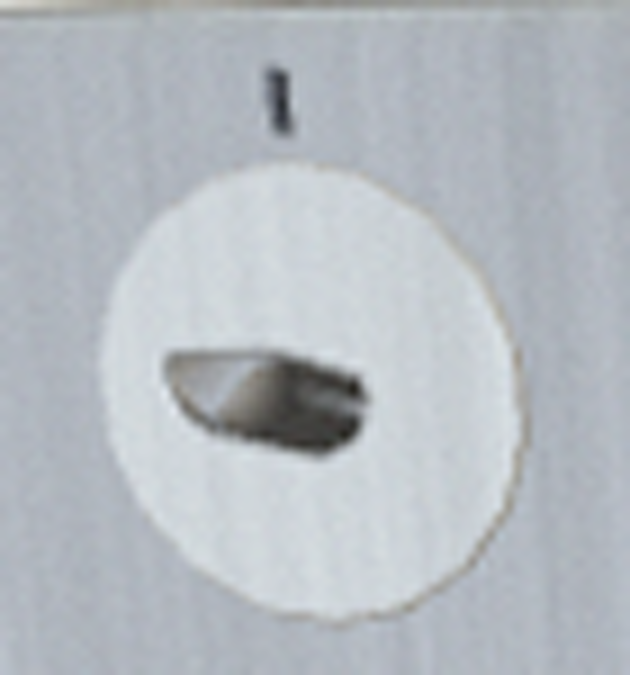

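View pics/w2d.png

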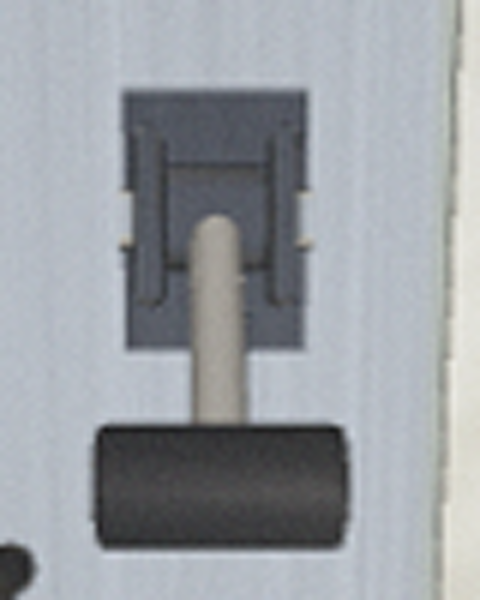

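Call:
carry_out(commands=[50, -1, 0, 0, 0, 0, 5, 0, 30, 0, 0, 0, 0, 0, 40, 0, 0, 0, 0, 0, 15, 0, 0, 0])

```text
time_s: 2.88
tcp_pos: [0.5693, 0.2125, 0.1595]
ee_rot: [[-0.999, -0.041, 0.013], [-0.041, 0.999, 0.002], [-0.014, 0.001, -1.0]]
wrist_force: [3.9, 7.1, 4.0]
gripper_width: 0.691
```

```bash
python3 -c "
from h import *
to((.567,.2253,.136),2.8)
c=calibration('wrist');import json;json.dump({k:np.array(v).tolist() for k,v in c.items()},open('w3.json','w'))
im=capture('wrist')[:,:,::-1];cv2.imwrite('pics/w3.png',im)
w=json.load(open('w2.json'));print(onz(w,(184.8,73.6),.07),onz(w,(172.2,71.5),.095))"
```

```text
tcp [0.5693 0.2125 0.1595] yaw 2.32 F [3.9  7.08 4.04] g 60.1 t 2.875 -> shift [ 2.1 12.8 23.5] turn [ 0.001  0.014 -0.008]
[0.50996972 0.06803915 0.07      ] [0.5110895  0.06666002 0.095     ]
```

View pics/w3.png

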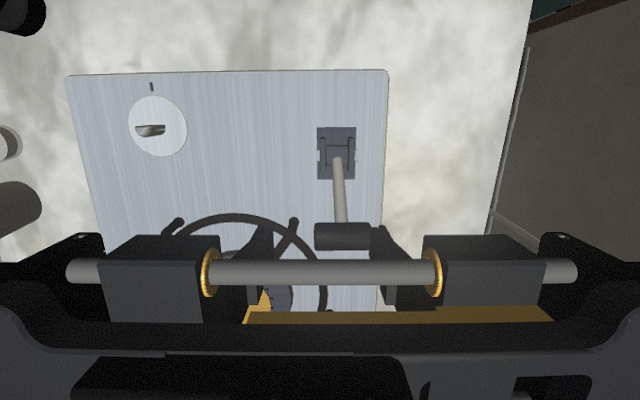

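The wrist view shows the right-hand finger touching the grip's end at (372,236): the tool is 13 mm off in y. I'll back up, shift and descend.

Call:
carry_out(commands=[0, 3, -15, 0, 0.014, -0.008, 0, 10, 0, 0, 0, 0, 0, 0, 0, 0, 0, 0])

```text
time_s: 3.3
tcp_pos: [0.569, 0.223, 0.174]
ee_rot: [[-0.999, -0.042, -0.0], [-0.042, 0.999, 0.003], [0.0, 0.003, -1.0]]
wrist_force: [0.5, 0.1, -0.2]
gripper_width: 0.69
```

```bash
python3 -c "
from h import *
to((.567,.2253,.136),2.8);print(sense()['joint_velocities'].round(1))"
```

```text
tcp [0.569 0.223 0.174] yaw 2.43 F [ 0.5   0.11 -0.18] g 60.0 t 3.3 -> shift [ 1.9  2.3 38. ] turn [ 0.003 -0.    -0.006]
[-1.1 -0.8  0.   0.5 -0.3 -0. ]
```

Call:
carry_out(commands=[2, 2, 10, 0, 0, -0.006, 0, 0, 14, 0, 0, 0, 0, 0, 14, 0, 0, 0, 0, 0, 0, 0, 0, 0])

```text
time_s: 3.8
tcp_pos: [0.5648, 0.2234, 0.1308]
ee_rot: [[-0.999, -0.048, -0.005], [-0.048, 0.999, 0.001], [0.005, 0.001, -1.0]]
wrist_force: [0.3, 0.8, -1.2]
gripper_width: 0.692
```

```bash
python3 -c "
from h import *
to((.567,.2253,.136),2.8)
im=capture('wrist')[:,:,::-1];cv2.imwrite('pics/w4.png',im)"
```

```text
tcp [0.5648 0.2234 0.1308] yaw 2.74 F [ 0.3   0.82 -1.24] g 60.2 t 3.8 -> shift [-2.2  1.8 -5.2] turn [ 0.001 -0.005 -0.001]
```

View pics/w4.png

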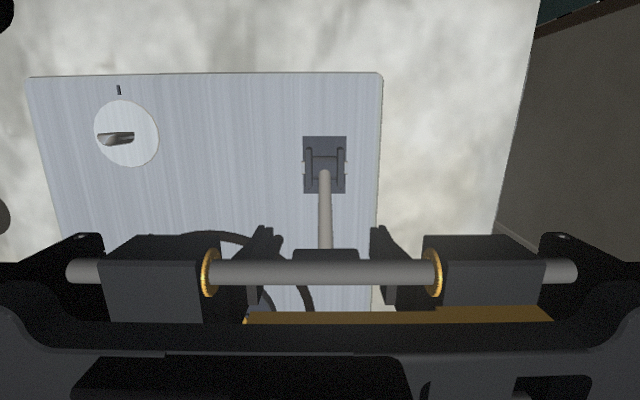

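The grip now sits between the fingers (295–360, fingers at 275 and 372). I'll trim the position and close.

Call:
carry_out(commands=[-2, 2, -5, 0, -0.005, 0, 0, 0, 0, 0, 0, 0, 0, 0, 0, 0, 0, 0, 0, 0, 0, 0, 0, 0], grip=20)

```text
time_s: 4.35
tcp_pos: [0.5684, 0.226, 0.1384]
ee_rot: [[-0.999, -0.048, 0.004], [-0.048, 0.999, 0.002], [-0.004, 0.002, -1.0]]
wrist_force: [0.4, -2.0, -0.6]
gripper_width: 0.405
```

```bash
python3 -c "
from h import *
to((.567,.2253,.136),2.8)"
```

```text
tcp [0.5684 0.226  0.1384] yaw 2.76 F [ 0.42 -2.01 -0.57] g 35.2 t 4.35 -> shift [ 1.4 -0.6  2.4] turn [ 0.002  0.004 -0.001]
```

Gripped at 35 mm. Now the pull along the arc, 0.1 rad per row.

Call:
carry_out(commands=[7.6, 0, -3.7, 0, 0, 0, 8, 0, -2.9, 0, 0, 0, 8.2, 0, -2.1, 0, 0, 0, 8.4, 0, -1.3, 0, 0, 0, 8.5, 0, -0.4, 0, 0, 0])

```text
time_s: 4.97
tcp_pos: [0.5269, 0.224, 0.1488]
ee_rot: [[-0.999, -0.048, 0.008], [-0.048, 0.999, 0.004], [-0.008, 0.003, -1.0]]
wrist_force: [5.9, -0.6, -5.4]
gripper_width: 0.411
```

```bash
python3 -c "
from h import *
to((.526,.2235,.146),2.8)"
```

```text
tcp [0.5269 0.224  0.1488] yaw 2.73 F [ 5.88 -0.62 -5.36] g 35.7 t 4.975 -> shift [ 0.9 -0.4  2.8] turn [ 0.003  0.008 -0.001]
```

Call:
carry_out(commands=[8.5, 0, 1, 0, 0, 0, 8.4, 0, 1.6, 0, 0, 0, 8.2, 0, 2.3, 0, 0, 0, 8, 0, 3, 0, 0, 0, 7.6, 0, 3.8, 0, 0, 0])

```text
time_s: 5.6
tcp_pos: [0.4909, 0.2224, 0.1403]
ee_rot: [[-0.998, -0.051, 0.025], [-0.05, 0.999, 0.007], [-0.026, 0.005, -1.0]]
wrist_force: [9.4, -4.6, -1.8]
gripper_width: 0.406
```

```bash
python3 -c "
from h import *
to((.485,.2215,.136),2.8)"
```

```text
tcp [0.4909 0.2224 0.1403] yaw 2.9 F [ 9.39 -4.65 -1.79] g 35.3 t 5.6 -> shift [ 6.1 -0.6  4.1] turn [0.005 0.026 0.002]
```

Call:
carry_out(commands=[8, 0, 3.5, 0, 0.01, 0, 8, 0, 4, 0, 0, 0])

```text
time_s: 5.85
tcp_pos: [0.4857, 0.2228, 0.1377]
ee_rot: [[-0.998, -0.056, 0.04], [-0.055, 0.998, 0.01], [-0.041, 0.008, -0.999]]
wrist_force: [26.9, -12.6, 1.2]
gripper_width: 0.405
```

```bash
python3 -c "
from h import *
to((.485,.2215,.136),2.8)
p=sense()['tcp_pos'];print(np.arctan2(.526-p[0],p[2]+.019-.08))
im=capture('wrist')[:,:,::-1];cv2.imwrite('pics/w5.png',im);im=capture('scene')[:,:,::-1];crop(im,180,160,370,310,4,'pics/s5.png')"
```

```text
tcp [0.4857 0.2228 0.1377] yaw 3.19 F [ 26.95 -12.57   1.24] g 35.2 t 5.85 -> shift [ 0.9 -1.2  1.6] turn [0.008 0.041 0.007]
0.4836852513640614
```

View pics/w5.png

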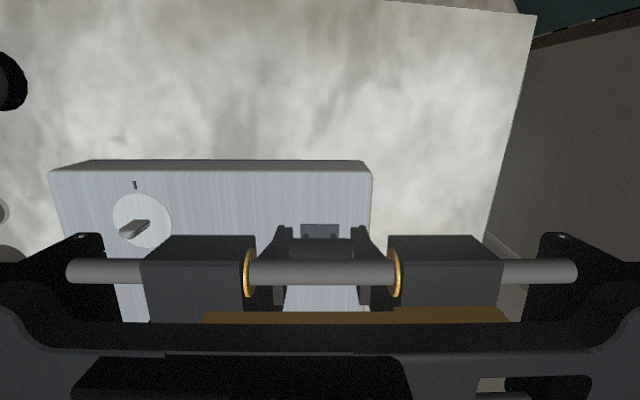

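View pics/s5.png

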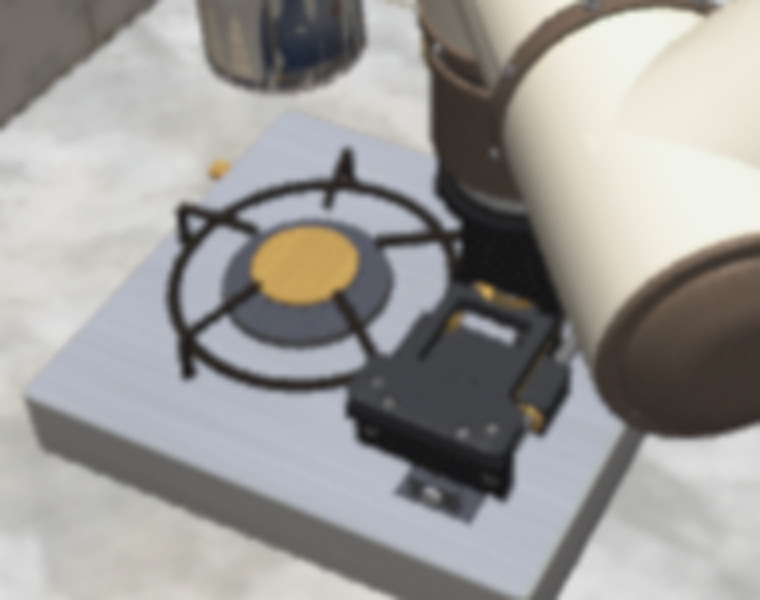

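The force rose to 27 N where the spring asks for 7, and travel was 83 mm, so the stop is reached. Now I ease it back slowly, still holding.

Call:
carry_out(commands=[-4, 0, -1.5, 0, 0.005, 0, -5, 0, -2.5, 0, 0.005, 0, -6, 0, -2, 0, 0.005, 0, -6, 0, -1.8, 0, 0.005, 0, -7, 0, -1.5, 0, 0.005, 0])

```text
time_s: 6.58
tcp_pos: [0.518, 0.2236, 0.1483]
ee_rot: [[-0.998, -0.056, 0.026], [-0.056, 0.998, 0.012], [-0.026, 0.01, -1.0]]
wrist_force: [4.6, -0.4, -6.8]
gripper_width: 0.41
```

```bash
python3 -c "
from h import *
to((.526,.2235,.146),2.8)
p=sense()['tcp_pos'];print(np.arctan2(.526-p[0],p[2]+.019-.08))"
```

```text
tcp [0.518  0.2236 0.1483] yaw 3.23 F [ 4.57 -0.38 -6.82] g 35.7 t 6.575 -> shift [-7.9 -0.5  2.5] turn [0.01  0.026 0.007]
0.09090667641201858
```

Call:
carry_out(commands=[-7, 0, 0.5, 0, 0.005, 0, -7, 0, 0.8, 0, 0.005, 0, -7, 0, 1.2, 0, 0.005, 0, -7, 0, 1.8, 0, 0, 0, -6, 0, 2.2, 0, 0, 0])

```text
time_s: 7.2
tcp_pos: [0.5541, 0.2254, 0.1445]
ee_rot: [[-0.998, -0.057, 0.012], [-0.057, 0.998, 0.01], [-0.013, 0.01, -1.0]]
wrist_force: [2.3, -2.4, 1.0]
gripper_width: 0.414
```

```bash
python3 -c "
from h import *
to((.567,.2255,.136),2.8)
p=sense()['tcp_pos'];print(np.arctan2(.526-p[0],p[2]+.019-.08))"
```

```text
tcp [0.5541 0.2254 0.1445] yaw 3.3 F [ 2.27 -2.39  0.99] g 36.0 t 7.2 -> shift [-12.8  -0.7   8.7] turn [0.01  0.013 0.009]
-0.32465799851580923
```

Call:
carry_out(commands=[-6, 0, 3, 0, 0.005, 0, -6, 0, 3, 0, 0, 0, -4, 0, 2, 0, 0, 0, 0, 0, 0, 0, 0, 0])

```text
time_s: 7.7
tcp_pos: [0.5684, 0.2261, 0.1381]
ee_rot: [[-0.998, -0.057, 0.0], [-0.057, 0.998, 0.008], [-0.001, 0.008, -1.0]]
wrist_force: [-1.1, -2.4, 5.5]
gripper_width: 0.412
```

```bash
python3 -c "
from h import *
to((.5684,.226,.1384),2.8)
p=sense()['tcp_pos'];print(np.arctan2(.526-p[0],p[2]+.019-.08))"
```

```text
tcp [0.5684 0.2261 0.1381] yaw 3.29 F [-1.08 -2.36  5.46] g 35.8 t 7.7 -> shift [ 0.  -0.1 -0.3] turn [0.008 0.001 0.009]
-0.5027618384038739
```

Back at the original rest pose. Release and retreat upward.

Call:
carry_out(commands=[0, 0, 0, 0, 0, 0, 0, 0, 0, 0, 0, 0, 0, 0, -20, 0, 0, 0.009, 0, 0, -50, 0, 0, 0], grip=60)

```text
time_s: 8.2
tcp_pos: [0.5637, 0.2254, 0.2016]
ee_rot: [[-0.999, -0.047, -0.016], [-0.047, 0.999, 0.004], [0.015, 0.004, -1.0]]
wrist_force: [1.2, 0.7, 0.5]
gripper_width: 0.674
```

```bash
python3 -c "
from h import *
to((.44,-.234,.20),-14)
im=capture('top')[:,:,::-1];crop(im,200,120,440,290,3,'pics/t6.png')"
```

```text
tcp [0.5637 0.2254 0.2016] yaw 2.69 F [1.24 0.7  0.5 ] g 58.7 t 8.2 -> shift [ 145.1 -453.1    1.9] turn [ 0.002 -0.016  0.291]
```

View pics/t6.png

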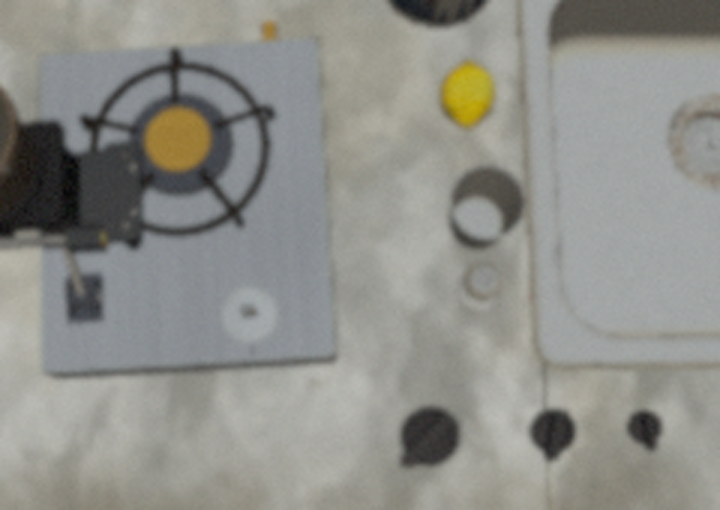

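The top view shows the lever back at rest, and the bystanders are unmoved. On to the knob.

Call:
carry_out(commands=[18, -57, -6, 0, -0.016, 0, 18, -57, -2, 0, 0, 0, 18, -57, 0, 0, 0, 0, 18, -57, 0, 0, 0, 0, 18, -57, 0, 0, 0, 0], grip=45)

```text
time_s: 8.88
tcp_pos: [0.4916, -0.064, 0.2134]
ee_rot: [[-0.998, -0.057, 0.019], [-0.057, 0.998, 0.016], [-0.019, 0.015, -1.0]]
wrist_force: [1.2, 0.2, -0.6]
gripper_width: 0.52
```

```bash
python3 -c "
from h import *
to((.44,-.234,.18),-14)"
```

```text
tcp [ 0.4916 -0.064   0.2134] yaw 3.26 F [ 1.23  0.16 -0.62] g 45.2 t 8.875 -> shift [  61.8 -167.3   29.7] turn [0.017 0.017 0.301]
```

Call:
carry_out(commands=[20, -54, 10, 0.008, 0.008, 0.15, 28, -50, 10, 0, 0, 0.14, 18, -40, 8, 0, 0, 0, 0, 0, 0, 0, 0, 0])

```text
time_s: 9.38
tcp_pos: [0.4107, -0.2057, 0.1801]
ee_rot: [[-0.969, 0.246, 0.01], [0.246, 0.969, 0.011], [-0.007, 0.013, -1.0]]
wrist_force: [-0.3, 0.0, -0.1]
gripper_width: 0.516
```

Run:
```python
from h import *
to((.400,-.2243,.08),-14)
c=calibration('wrist');im=capture('wrist')[:,:,::-1];cv2.imwrite('pics/w7.png',im)
print(proj(c,[(.4,-.2243,.018),(.37,-.2165,.03)]))
```

```text
tcp [ 0.4107 -0.2057  0.1801] yaw -14.25 F [-0.3   0.04 -0.07] g 44.9 t 9.375 -> shift [  6.5 -22.   99.7] turn [ 0.013  0.007 -0.004]
[[301.46862025 175.54693099]
 [300.50293304 150.29731231]]
```

View pics/w7.png

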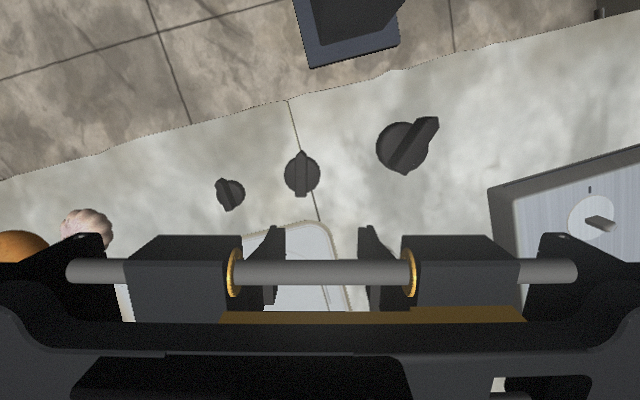

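The knob is at (302,175) with the nose straight up at (302,151), matching the prediction with the bar square to the jaws. Descending.

Call:
carry_out(commands=[6, -22, 20, 0.01, 0.007, -0.004, 0, 0, 40, 0, 0, 0, 0, 0, 40, 0, 0, 0, 0, 0, 0, 0, 0, 0])

```text
time_s: 9.93
tcp_pos: [0.4066, -0.223, 0.0794]
ee_rot: [[-0.972, 0.236, 0.009], [0.236, 0.972, 0.001], [-0.009, 0.003, -1.0]]
wrist_force: [0.4, 0.7, 0.3]
gripper_width: 0.522
```

Run:
```python
from h import *
to((.400,-.2243,.022),-14)
c=calibration('wrist');im=capture('wrist')[:,:,::-1];cv2.imwrite('pics/w8.png',im)
```

```text
tcp [ 0.4066 -0.223   0.0794] yaw -13.63 F [0.36 0.71 0.31] g 45.4 t 9.925 -> shift [ 6.6 -3.  57.3] turn [0.003 0.009 0.006]
```

View pics/w8.png

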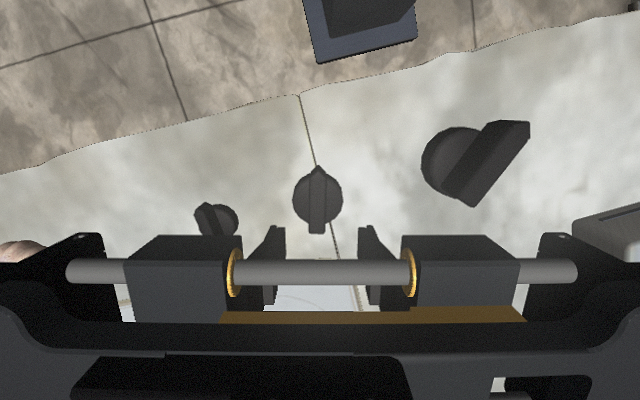

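Call:
carry_out(commands=[6, -3, 10, 0, 0.009, 0.006, 0, 0, 25, 0, 0, 0, 0, 0, 15, 0, 0, 0, 0, 0, 0, 0, 0, 0])

```text
time_s: 10.48
tcp_pos: [0.4072, -0.2251, 0.0347]
ee_rot: [[-0.971, 0.239, 0.017], [0.239, 0.971, -0.0], [-0.016, 0.004, -1.0]]
wrist_force: [1.0, -0.3, 0.4]
gripper_width: 0.515
```

```bash
python3 -c "
from h import *
to((.400,-.2243,.0215),-14)"
```

```text
tcp [ 0.4072 -0.2251  0.0347] yaw -13.8 F [ 1.03 -0.27  0.41] g 44.8 t 10.475 -> shift [ 7.4 -1.  13.1] turn [0.004 0.016 0.003]
```

Call:
carry_out(commands=[6, -1, 5, 0, 0.012, 0.003, 2, 0, 5, 0, 0.003, 0, 0, 0, 2, 0, 0, 0])

```text
time_s: 10.85
tcp_pos: [0.4005, -0.2243, 0.0243]
ee_rot: [[-0.97, 0.241, 0.006], [0.241, 0.97, 0.003], [-0.005, 0.004, -1.0]]
wrist_force: [0.4, 0.9, -0.1]
gripper_width: 0.519
```

```bash
python3 -c "
from h import *
to((.400,-.2243,.0215),-14)"
```

```text
tcp [ 0.4005 -0.2243  0.0243] yaw -13.97 F [ 0.42  0.85 -0.05] g 45.1 t 10.85 -> shift [ 0.5 -0.1  2.8] turn [0.004 0.005 0.001]
```

Call:
carry_out(commands=[0, 0, 2, 0.004, 0.005, 0, 0, 0, 0, 0, 0, 0, 0, 0, 0, 0, 0, 0, 0, 0, 0, 0, 0, 0, 0, 0, 0, 0, 0, 0], grip=8)

```text
time_s: 11.48
tcp_pos: [0.4009, -0.2244, 0.0224]
ee_rot: [[-0.97, 0.241, 0.001], [0.241, 0.97, -0.001], [-0.001, -0.0, -1.0]]
wrist_force: [0.3, -0.5, -0.2]
gripper_width: 0.148
```

```bash
python3 -c "
from h import *
to((.400,-.2243,.0215),-14)
im=capture('wrist')[:,:,::-1];cv2.imwrite('pics/w9.png',im)"
```

```text
tcp [ 0.4009 -0.2244  0.0224] yaw -13.96 F [ 0.31 -0.54 -0.21] g 12.9 t 11.475 -> shift [ 0.9 -0.1  0.9] turn [-0.     0.001  0.001]
```

View pics/w9.png

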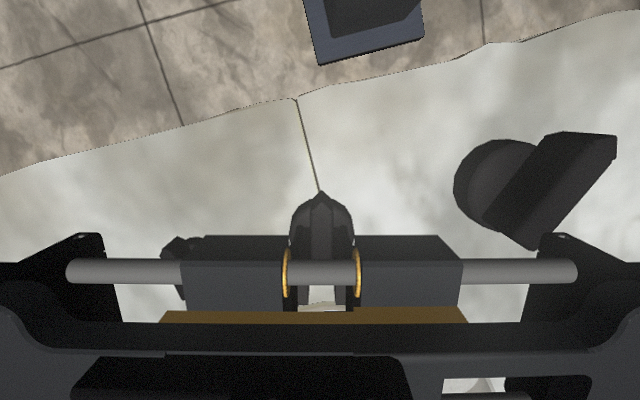

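Gripped: opening 12.9 mm (the bar is 13), nose at (321,191). I'll measure the knob's offset in the tool from the nose, then lift.

Run:
```python
from h import *
c=calibration('wrist');s=sense();im=cv2.imread('pics/w9.png')
crop(im,270,170,370,260,8,'pics/w9c.png')
for v in (190,191,192):
  p=onz(c,(321,v),.03);print(v,p,(s['ee_rot'].T@(p-s['tcp_pos'])*1000).round(1))
print('pred', proj(c,[s['tcp_pos']*[1,1,0]+[0,0,.03]+s['ee_rot']@[.031,0,0]]))
```

```text
190 [ 0.36722852 -0.21596531  0.03      ] [34.7  0.1 -7.6]
191 [ 0.36779925 -0.21610713  0.03      ] [34.1  0.1 -7.6]
192 [ 0.36837115 -0.21624924  0.03      ] [33.5  0.1 -7.6]
pred [[320.85570408 196.18358619]]
```

View pics/w9c.png

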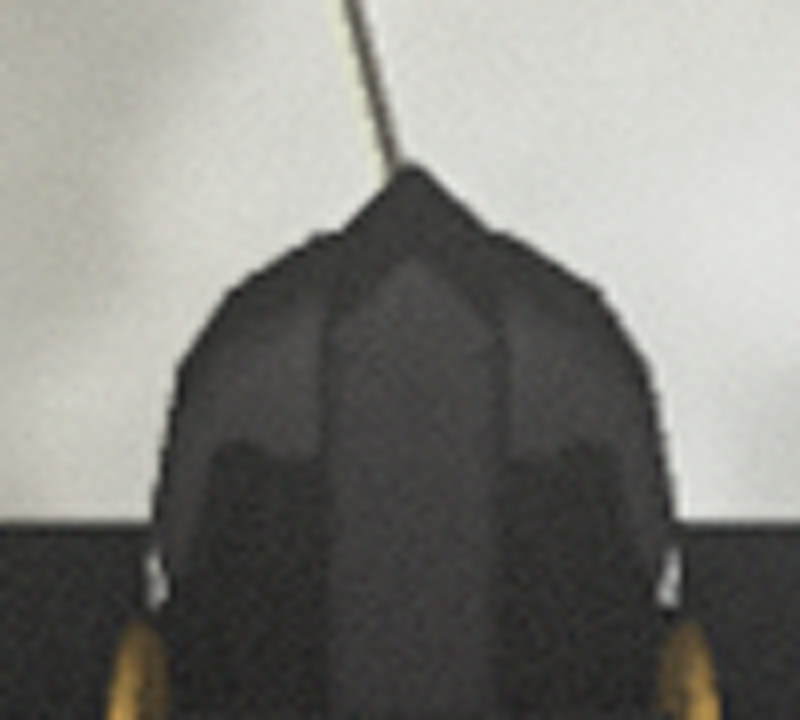

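Call:
carry_out(commands=[0, 0, -15, 0, 0, 0, 0, 0, -40, 0, 0, 0, 0, 0, -50, 0, 0, 0, 0, 0, -40, 0, 0, 0])

```text
time_s: 12.02
tcp_pos: [0.3979, -0.2237, 0.1677]
ee_rot: [[-0.97, 0.242, -0.01], [0.242, 0.97, 0.002], [0.01, -0.001, -1.0]]
wrist_force: [0.3, 0.2, -1.1]
gripper_width: 0.146
```

```bash
python3 -c "
from h import *
to((.509,.067,.15),2.8)"
```

```text
tcp [ 0.3979 -0.2237  0.1677] yaw -14.01 F [ 0.27  0.23 -1.14] g 12.7 t 12.025 -> shift [-37.6 309.   17.2] turn [ 0.001 -0.01  -0.293]
```

Run:
```python
from h import *
# camera pose relative to tool fixed; reconstruct at grasp pose
s=sense();c=calibration('wrist');R=s['ee_rot']
o,_=ray(c,(320,200))
for (v,h) in ((190.2,.018),(202,.042)):
  oo,d=ray(c,(321,v)); o_t=R.T@(oo-s['tcp_pos']);d_t=R.T@d
  zt=.0224-h  # tool z of plane
  p=o_t+d_t*(zt-o_t[2])/d_t[2];print((p*1000).round(1))
```

```text
[31.3  0.1  4.4]
[ 31.3   0.1 -19.6]
```

The nose is at 31.3 mm along the tool's x, so the knob's axis is within 0.5 mm of the TCP axis. Now I carry it to a view point behind the stem while turning to 2.8°.

Call:
carry_out(commands=[-30, 55, -5, 0, -0.005, -0.08, -30, 55, 0, 0, -0.005, -0.08, -34, 55, 0, 0, 0, -0.08, -34, 55, 0, 0, 0, -0.05, -20, 55, 0, 0, 0, 0])

```text
time_s: 12.65
tcp_pos: [0.5693, 0.032, 0.1777]
ee_rot: [[-0.999, -0.046, 0.01], [-0.046, 0.999, -0.0], [-0.01, -0.001, -1.0]]
wrist_force: [0.4, -0.7, -0.3]
gripper_width: 0.147
```

```bash
python3 -c "
from h import *
to((.565,.067,.17),2.8)"
```

```text
tcp [0.5693 0.032  0.1777] yaw 2.64 F [ 0.44 -0.65 -0.26] g 12.8 t 12.65 -> shift [ 2.8 35.2  7.6] turn [-0.001  0.01  -0.003]
```

Call:
carry_out(commands=[2, 32, 7, 0, 0.01, -0.003, 0, 0, 0, 0, 0, 0, 0, 0, 0, 0, 0, 0])

```text
time_s: 13.02
tcp_pos: [0.5662, 0.0683, 0.1691]
ee_rot: [[-0.999, -0.054, -0.002], [-0.054, 0.999, -0.001], [0.002, -0.001, -1.0]]
wrist_force: [-0.2, -0.6, -1.0]
gripper_width: 0.148
```

Run:
```python
from h import *
to((.5095,.067,.13),2.8)
c=calibration('wrist');im=capture('wrist')[:,:,::-1];cv2.imwrite('pics/w10.png',im)
P=proj(c,[(.5095,.067,.095),(.5095,.067,.07)]);print(P)
u,v=P.mean(0).astype(int);print(u-40,v-35)
crop(im,u-40,v-35,u+40,v+35,9,'pics/w10c.png')
import json;json.dump({k:np.array(v).tolist() for k,v in c.items()},open('w10.json','w'))
```

```text
tcp [0.5662 0.0683 0.1691] yaw 3.11 F [-0.23 -0.62 -1.  ] g 12.9 t 13.025 -> shift [56.6  1.8 39.2] turn [-0.001 -0.002  0.005]
[[323.32415155 138.7406802 ]
 [323.14280247 136.48738795]]
283 102
```

View pics/w10.png

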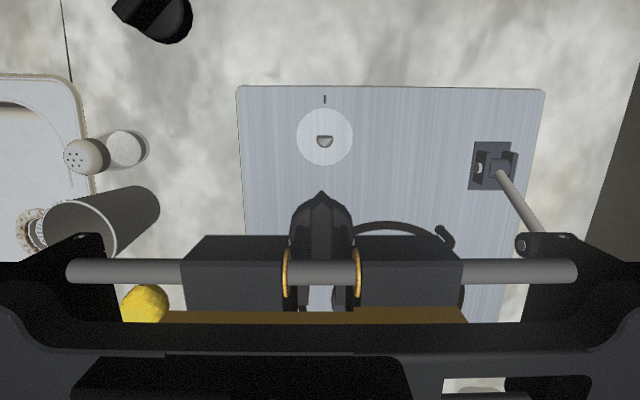

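View pics/w10c.png

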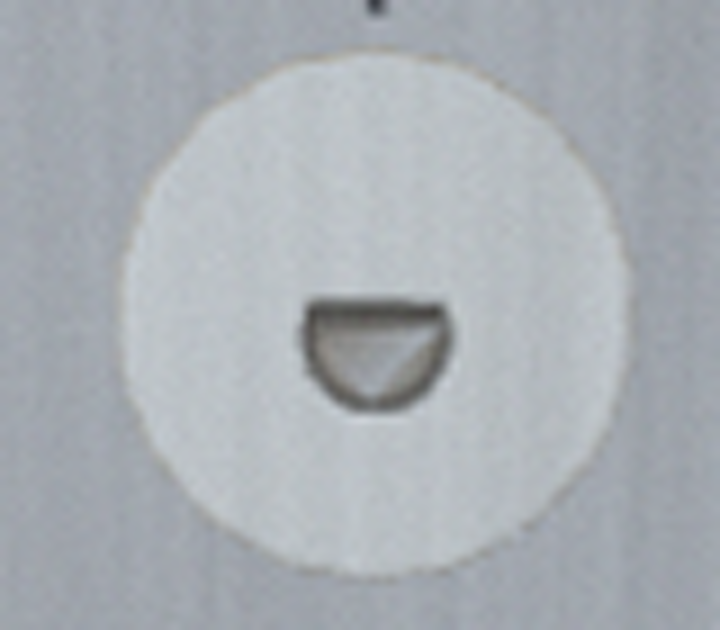

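The wrist view shows the D stem clearly. Its axis is near (324.5,138.9) and its flat faces front, level in the image, which puts the stem at (0.5095, 0.068). Moving above it.

Call:
carry_out(commands=[40, 1, 10, 0, 0, 0, 14, 0, 15, 0, 0, 0, 0, 0, 0, 0, 0, 0])

```text
time_s: 13.45
tcp_pos: [0.5109, 0.0626, 0.1445]
ee_rot: [[-0.999, -0.048, -0.001], [-0.048, 0.999, -0.001], [0.001, -0.001, -1.0]]
wrist_force: [0.6, -0.1, -0.4]
gripper_width: 0.149
```

```bash
python3 -c "
from h import *
to((.5097,.068,.125),2.9)"
```

```text
tcp [0.5109 0.0626 0.1445] yaw 2.77 F [ 0.57 -0.13 -0.44] g 13.0 t 13.45 -> shift [ 1.   5.5 19.5] turn [-0.001 -0.001 -0.002]
```

Call:
carry_out(commands=[1, 5, 8, 0, 0, -0.002, 0, 0, 10, 0, 0, 0, 0, 0, 0, 0, 0, 0])

```text
time_s: 13.82
tcp_pos: [0.512, 0.0672, 0.1267]
ee_rot: [[-0.999, -0.049, 0.003], [-0.049, 0.999, 0.0], [-0.003, 0.0, -1.0]]
wrist_force: [-1.3, -0.5, 0.3]
gripper_width: 0.148
```

```bash
python3 -c "
from h import *
to((.5097,.068,.115),2.9)"
```

```text
tcp [0.512  0.0672 0.1267] yaw 2.78 F [-1.33 -0.47  0.26] g 12.9 t 13.825 -> shift [ 2.3  1.  11.7] turn [ 0.     0.003 -0.002]
```

Call:
carry_out(commands=[2, 1, 2, 0, 0.003, -0.002, 0.4, 0, 3, 0, 0, 0, 0, 0, 0, 0, 0, 0])

```text
time_s: 14.2
tcp_pos: [0.5101, 0.0683, 0.1214]
ee_rot: [[-0.999, -0.051, -0.0], [-0.051, 0.999, -0.0], [0.0, -0.0, -1.0]]
wrist_force: [-0.2, 0.3, -0.8]
gripper_width: 0.144
```

```bash
python3 -c "
from h import *
to((.5097,.068,.115),2.9)"
```

```text
tcp [0.5101 0.0683 0.1214] yaw 2.92 F [-0.16  0.28 -0.83] g 12.6 t 14.2 -> shift [ 0.5 -0.3  6.4] turn [-0. -0.  0.]
```

Well aligned. Insert slowly.

Call:
carry_out(commands=[0.4, 0, 3, 0, 0, 0, 0, 0, 3, 0, 0, 0, 0, 0, 3, 0, 0, 0])

```text
time_s: 14.58
tcp_pos: [0.51, 0.0684, 0.1123]
ee_rot: [[-0.999, -0.051, 0.001], [-0.051, 0.999, 0.0], [-0.001, 0.0, -1.0]]
wrist_force: [0.3, -0.7, -0.5]
gripper_width: 0.144
```

```bash
python3 -c "
from h import *
to((.5097,.068,.1024),2.9)"
```

```text
tcp [0.51   0.0684 0.1123] yaw 2.93 F [ 0.25 -0.71 -0.5 ] g 12.5 t 14.575 -> shift [ 0.4 -0.4  9.9] turn [0.    0.001 0.   ]
```

The underside is 5 mm below the tip with no force, so the stem is in the bore. Continue.

Call:
carry_out(commands=[0, 0, 3, 0, 0, 0, 0, 0, 3, 0, 0, 0, 0, 0, 3, 0, 0, 0, 0, 0, 3, 0, 0, 0])

```text
time_s: 15.08
tcp_pos: [0.5102, 0.0684, 0.0998]
ee_rot: [[-0.999, -0.051, 0.001], [-0.051, 0.999, 0.0], [-0.001, 0.0, -1.0]]
wrist_force: [-1.6, 0.8, 4.6]
gripper_width: 0.144
```

```bash
python3 -c "
from h import *
to((.5097,.068,.0954),2.9)"
```

```text
tcp [0.5102 0.0684 0.0998] yaw 2.94 F [-1.64  0.77  4.58] g 12.5 t 15.075 -> shift [ 0.5 -0.4  4.4] turn [0.    0.001 0.001]
```

4.6 N at 2.6 mm of press matches the spring. Press on to the stop.

Call:
carry_out(commands=[0, 0, 2.5, 0, 0, 0, 0, 0, 2.5, 0, 0, 0, 0, 0, 2, 0, 0, 0, 0, 0, 2, 0, 0, 0])

```text
time_s: 15.58
tcp_pos: [0.5104, 0.0684, 0.095]
ee_rot: [[-0.999, -0.054, 0.002], [-0.054, 0.999, -0.001], [-0.002, -0.001, -1.0]]
wrist_force: [-6.7, 0.9, 17.4]
gripper_width: 0.144
```

```bash
python3 -c "
from h import *
to((.5097,.068,.0954),2.9)"
```

```text
tcp [0.5104 0.0684 0.095 ] yaw 3.07 F [-6.67  0.89 17.35] g 12.6 t 15.575 -> shift [ 0.8 -0.3 -0.4] turn [-0.001  0.002  0.003]
```

At 17 N the TCP is at the stop height (predicted 0.0954). I'll check with the cameras while holding.

Run:
```python
from h import *
for n in ('scene','top','wrist'):
    im=capture(n)[:,:,::-1]
    if n=='wrist': cv2.imwrite('pics/f_w.png',im)
    elif n=='scene': crop(im,180,130,440,320,3,'pics/f_s.png')
    else: crop(im,190,120,440,290,3,'pics/f_t.png')
    to((.5097,.068,.0954),2.9)
```

```text
tcp [0.5104 0.0684 0.0951] yaw 3.08 F [-6.14  0.52 15.03] g 12.6 t 15.625 -> shift [ 0.8 -0.3 -0.3] turn [-0.001  0.002  0.003]
tcp [0.5104 0.0684 0.0951] yaw 3.07 F [-5.6   0.95 13.67] g 13.0 t 15.675 -> shift [ 0.7 -0.3 -0.3] turn [-0.001  0.002  0.003]
tcp [0.5104 0.0684 0.0951] yaw 3.07 F [-5.53  1.46 14.5 ] g 12.8 t 15.725 -> shift [ 0.7 -0.3 -0.3] turn [-0.001  0.002  0.003]
```

View pics/f_w.png

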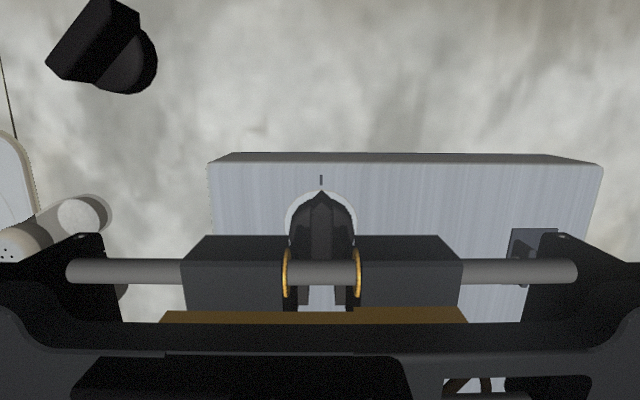

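View pics/f_s.png

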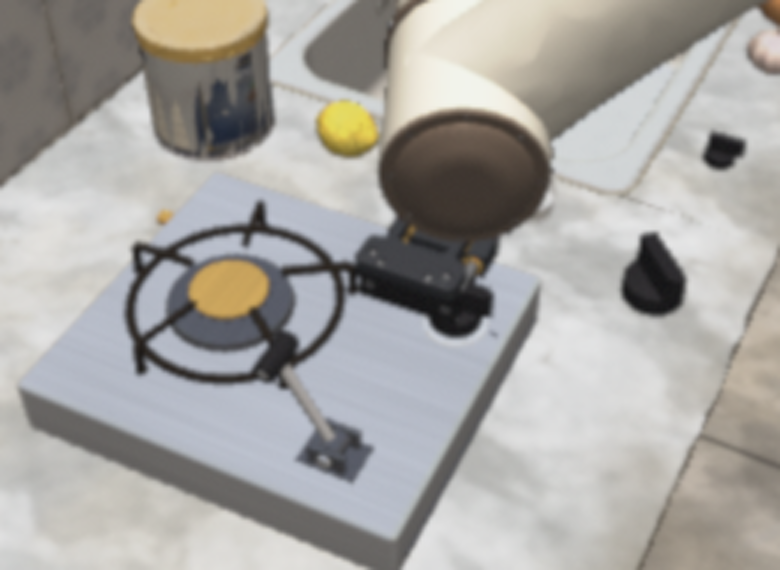

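View pics/f_t.png

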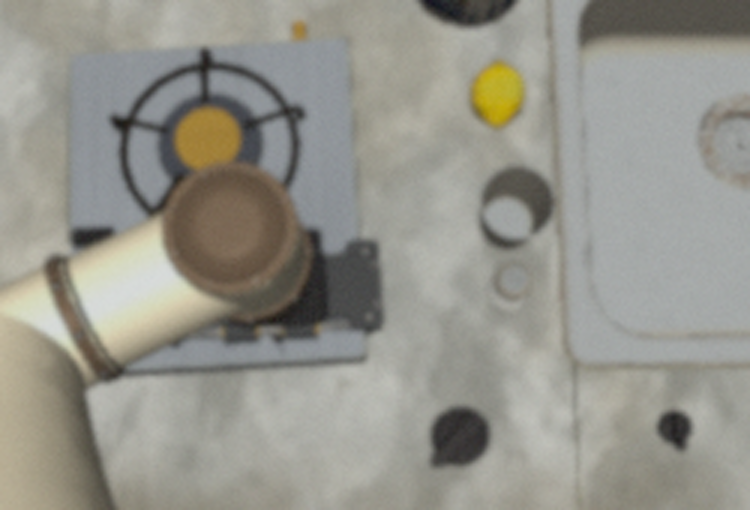

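The knob is down on the stem with its nose to the front. In the wrist image the nose is still at (321,191), so it has not slipped in the grip. Force holds at about 14 N, above the 8.3 N at the stop. The lever is at rest and the bystanders are unmoved, so I'm handing in.

```bash
python3 -c "
from station import *
print(finish_job());s=sense();print(s['time_s'],s['tcp_pos'],s['wrist_force'])"
```

```text
the job is handed in; nothing more can be done
None
the job is handed in; nothing more can be done
```

The stove is ready to light, and I handed the job in at about 15.7 s with the gripper still pressing the knob.

- **Lever:** I pinched the grip on its ends and pulled it through the full stroke. At the end it had travelled 83 mm and the wrist force was 27 N, well above the 7 N spring, so it was on its stop. I eased it back while holding it, at about 0.06 m/s, and let go at the original rest pose. The last scene picture shows it at rest.
- **Knob:** I took the middle-sized one (skirt about 42 mm measured, bar 13 mm between the fingers) and turned it from −14° to about 3° to match the stove. It slid onto the stem with no jamming force.
- **Press:** The spring began to resist at the expected height. At the end the TCP was at 0.0951 m, against 0.0954 predicted for the stop. The upward force stayed at 14–15 N, above the 8.3 N needed, and the knob had not slipped in the fingers.
- **Bystanders:** The glass, salt shaker and lemon looked unmoved in the last top view.

**What disagreed:** On the first descent to the lever the tool was 13 mm off sideways, and a finger touched the end of the grip with about 9 N. I backed off and corrected it. At the end a 5–6 N sideways force also remained on the tool. No force reading after a move passed about 30 N in total.

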